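# Load the gauging nests

## Task

Set up the parts for gauging: put each of the four loose parts in the nest made for it, fully seated and flat - the round cover down in the recessed nest, and the large flange, the small flange and the bronze bush each over the spigot of its size (large, medium, small) with its base down on the shoulder. The cover is still in the drilling fixture with its back edge under the fixed lip, so it comes out only forwards along the bed, towards the open front, and can be lifted once it is clear of the lip.

Things in the scene. Friction and masses are not known exactly. Their poses are not given: they have to be found in the camera images.
- cover_disc: dark cast cover: flat round disc 104 mm in diameter and 10 mm thick with an upright rib on it to hold it by, 8 mm thick (along its own x), 48 mm long (along its own y), its top 52 mm above the underside; 0.55 kg, origin at the centre of its underside, z up. At the start it lies on the bed of the drilling fixture, pushed back under the lip, its rib pointing roughly front to back
- large_flange: grey cast flange, the larger of two alike: base 78 mm across with ears, 8 mm thick, round hub 45 mm in diameter (42 mm at its top), top 32 mm above the underside, with an open bore 29 mm in diameter all through (clear for a 27 mm pin); 0.3 kg, origin at the centre of its underside, z up
- small_flange: grey cast flange, the smaller of two alike: base 58 mm across with ears, 8 mm thick, round hub 34 mm in diameter, top 32 mm above the underside, with an open bore 21 mm in diameter all through (clear for a 20 mm pin); 0.2 kg, origin at the centre of its underside, z up
- bronze_bush: plain bronze bush, a tube 26 mm in outer diameter, 36 mm tall, bore 17 mm (clear for a 16 mm pin), standing on end; 0.08 kg, origin at the centre of its underside, z up
- recess_nest: bare grey steel nest for the cover: round shallow dish 146 mm across and 14 mm high on a foot 156 mm across, with a flat recess in it whose floor is 6 mm above the bench, 120 mm in diameter at the floor, the mouth a little flared; origin at the centre of its underside, z up; fixed. The seated cover's origin is 6 mm above this origin
- large_spigot_nest: turned nest for the large flange, fixed to the bench: round dark base 94 mm across, 8 mm high; on it a bright shoulder 74 mm across, its top 14 mm above the bench; from its middle an upright steel spigot 23 mm in diameter rises 24 mm more (9 mm straight, then tapering to a 5 mm tip), origin at the centre of its underside, z up. Seated part's origin: 14 mm above this origin
- medium_spigot_nest: turned nest for the small flange, fixed to the bench: round dark base 74 mm across, 8 mm high; on it a bright shoulder 56 mm across, its top 14 mm above the bench; from its middle an upright steel spigot 17 mm in diameter rises 24 mm more (9 mm straight, then tapering to a 5 mm tip), origin at the centre of its underside, z up. Seated part's origin: 14 mm above this origin
- small_spigot_nest: turned nest for the bronze bush, fixed to the bench: round dark base 50 mm across, 8 mm high; on it a bright shoulder 33 mm across, its top 14 mm above the bench; from its middle an upright steel spigot 11 mm in diameter rises 24 mm more (9 mm straight, then tapering to a 5 mm tip), origin at the centre of its underside, z up. Seated part's origin: 14 mm above this origin
- drill_fixture: fixed fixture under the cover: dark bed 146 mm (x) by 134 (y), top 10 mm above the bench, open front at its -x (to the robot), side guides 7 mm high and 112 mm apart. At the back a stop at x = +54 mm and a lip over the cover's rim, reaching forward to x = +33 mm, top 31 mm high. Origin mid-bed, underside; cover starts within 4 mm of it, is clear of the lip when drawn 25 mm to -x
Not all that is in view belongs to the job. What is shaped like the small_flange but green or turquoise is not meant.

How it is judged:
At the end, for the whole second after the job is handed in: Cover flat on the floor of the recessed nest (centre within 10 mm, height 2.5 mm); large flange, small flange and bush down on the shoulders of the large, medium and small spigot nest, bores over the spigots (centre within 8 mm, height 3 mm); all within 0.05 rad of upright, at rest (horizontal distance between cover_disc and recess_nest below 0.01 m and z of cover_disc in the frame of recess_nest between 0.0035 and 0.0085 m and angle between each of cover_disc, large_flange, small_flange, bronze_bush's own z axis and vertical below 0.05 rad and linear speed of each of cover_disc, large_flange, small_flange, bronze_bush below 0.02 m/s and angular speed of each of cover_disc, large_flange, small_flange, bronze_bush below 0.2 rad/s and horizontal distance between large_flange and large_spigot_nest below 0.008 m and z of large_flange in the frame of large_spigot_nest between 0.011 and 0.017 m and horizontal distance between small_flange and medium_spigot_nest below 0.008 m and z of small_flange in the frame of medium_spigot_nest between 0.011 and 0.017 m and horizontal distance between bronze_bush and small_spigot_nest below 0.008 m and z of bronze_bush in the frame of small_spigot_nest between 0.011 and 0.017 m); the robot touches nothing.
It also fails if it takes over 107 s, if anything falls off the work surface, if the arm or the gripper's body presses on something with over 40 N, if the wrist force passes 120 N, or if a joint passes its speed limit or range.

## Robot

A 6-joint arm with a two-finger parallel gripper is mounted at the origin on a cart in front of the work surface, level with it; the furniture and walls round the work are solid. World frame = base frame: x ahead of the robot, y to its left, z up, the work surface at z = 0. Lengths are in m, angles in rad, forces in N, time in s.
With the tool pointing down it reaches from about 0.325 to 0.85 m from the base axis. Payload 15.5 kg.
Tool frame: the origin (TCP) lies midway between the tips of the shut fingers; the grasp point (between the pads) lies 19 mm behind it (bot.tcp_to_grasp is the distance from the TCP to the grasp point, in m); z points along the fingers, y is the line along which they close (so a half turn about z gives the same grasp; the last joint's range is limited). The gripper opens to 91 mm and grips with 3 to 60 N. Pads are 32 mm wide; open, the fingers measure 118 mm over their backs; the gripper's body (76 mm by 178 mm) begins 60 mm behind the grasp point.
Start: joints at [-1.282, 0.494, 1.345, -0, 1.302, -0.096], TCP at [0.235, -0.579, 0.214] pointing down, gripper open.
Joint ranges: [-2.91, 2.91], [-0.82, 2.16], [0.22, 2.67], [-1.22, 4.37], [0.12, 2.79], [-3.08, 3.08]. Speed limits (rad/s): [1.89, 1.89, 2.57, 3.01, 3.01, 3.01].

## Interface

Orientations are given as [roll, pitch, yaw] about the fixed x, y, z axes, in that order (R = Rz(yaw) Ry(pitch) Rx(roll)).
In Python, from plant import bot gives the robot as it stands.
- The arm moves only by the shell command python3 -m crank 'ROWS'. ROWS is JSON, a list of rows, each an object of numbers: "dx", "dy", "dz": the shift along the world's x, y, z in mm; "wx", "wy", "wz": the turn, a rotation vector about the world's x, y, z in rad; "grip": the opening in per cent of the stroke, from 0 (shut) to 100 (fully open). A call has 1 to 5 rows; each row shifts and turns the commanded pose from where the row before left it; what a row does not reach is not made up. A row lasts 1/10 s, in which the tool goes at most 50 mm and 8.59 degrees, less where a joint would pass 70% of its speed; a pose out of reach is approached as far as the arm can. A call with a gripper value outside its range is refused whole. The fingers move at their own pace and stop on an object; the grip force is fixed at half the most. Time passes only in rows, so rows that do not move let the fingers close. It gives the time, the measured TCP pose, the force, the opening and the grip force at its end, in the units of the state.
- bot.read_state(): the state, without advancing time (a new reading comes with each control period).
- bot.camera(name): name is "side" or "top" or "wrist"; returns a dict with "pixels" (420x560x3 uint8, red, green, blue), "fov_y" (degrees; the focal length in pixels is half the picture's height over the tangent of half this angle, whatever the lens; pixels are square), "cx", "cy" (the principal point, pixels), "origin" and "rotation" of the camera in the world; the wrist camera has in their place "tool_from_camera" (4x4, takes a point from camera to tool coordinates, whose origin is the TCP and whose axes are the flange's). Camera axes: x right, y up, looking along -z (the intrinsics and any distortion apply to the point x, -y, -z); pixel columns grow to the right and rows downward; lengths in m; the calibration is good to about 2 mm. A picture is of the moment at which its call begins: read the wrist's pose just before it. There is no depth.
- bot.close_job(): hands the job in; it is judged then, once.
Trained networks look in a picture, given as the dict that the camera call returned (one of the last four; its "shot" number tells which), for a name from the list of things; names that differ only in an ending like _2 or _b are one class to them, and where a whole thing is asked for, a point or a joint stands for the part that bears it (a point fixed in the world has none). Each returns a list of dicts, best first, with "conf" (0 to 1); they miss things now and then, are a little off and sometimes report something else, mostly with a low value. They report only what shows in the picture. A call takes as long as a camera call. They do not tell look-alikes from the thing itself.
- bot.boxes_of(picture, target): "bbox" ([left, top, right, bottom] in pixels, round what is visible of it).
- bot.regions_of(picture, target): "mask" (420x560 bool, what is visible of it) and "bbox" ([left, top, right, bottom] in pixels, round what is visible of it).
The state is a dict: "time_s": time; "joint_pos": joint angles; "qvel": joint speeds; "effort": joint torques, N m; "eef_pos": TCP position; "eef_rot": TCP orientation; "ft_force": force on the tool from outside, world axes, zero at the start; "wrist_torque": the same for the moment, N m; "gripper_width": opening from 0.0 (shut) to 1.0 (fully open); "grip_force": force on a finger pad.
Only numpy, scipy, OpenCV 4.12 (cv2) and the standard library are available. Lean on these libraries where they do the work, as an engineer would, in place of code of your own. Each camera call takes 0.05 s, during which the arm holds its last target. There are 200 camera calls.

## Working session

There is one attempt and no reset: what is moved stays moved. The work goes in short steps, Python scripts to look and compute and a shell command to move; the robot and the scene stay as the last step left them, time stands still between calls to the robot, and variables do not carry over. Pictures are saved under pics/ and viewed, at most 14 in all, crops included, and the job is handed in when it is done.

```bash
ls; mkdir -p pics
cat > h.py <<'E'
import numpy as np,cv2
from plant import bot
def save(p,n): cv2.imwrite('pics/'+n,cv2.cvtColor(np.ascontiguousarray(p['pixels']),cv2.COLOR_RGB2BGR))
E
python3 - <<'E'
from h import *
s=bot.read_state();print(s)
for n in('top','side'):
    p=bot.camera(n);save(p,n+'0.png');print({k:v for k,v in p.items() if k!='pixels'})
    for t in 'cover_disc large_flange small_flange bronze_bush recess_nest large_spigot_nest medium_spigot_nest small_spigot_nest drill_fixture'.split():
        print(t,[(np.round(d['bbox']).tolist(),round(d['conf'],2)) for d in bot.boxes_of(p,t)])
E
```

```text
pics
{'time_s': 0.0, 'joint_pos': array([-1.28145317e+00,  4.94202530e-01,  1.34616838e+00,  7.88659681e-06,
        1.30248903e+00, -9.54957623e-02]), 'qvel': array([ 0.00112697,  0.00088029,  0.00052707, -0.00092248, -0.00111281,
       -0.00029565]), 'effort': array([-9.39439778e-04, -8.78823566e+01, -3.81857586e+01,  7.08415685e-02,
        5.33719710e-02, -1.28462052e-04]), 'eef_pos': array([ 0.23452476, -0.57889964,  0.21331362]), 'eef_rot': array([-3.14033187e+00, -1.28402965e-04,  3.84836743e-01]), 'ft_force': array([-0.3865574 ,  0.33960058,  0.18137886]), 'wrist_torque': array([-0.00533457, -0.00460034, -0.00240658]), 'grip_force': 0.0, 'gripper_width': 0.998179743946135}
{'fov_y': 54.14320285627982, 'cx': 283.73413760610214, 'cy': 201.6390683836103, 'origin': array([ 0.40157705, -0.00258358,  1.25384576]), 'rotation': array([ 0.07419467,  0.00675404, -1.55165943]), 'shot': 1}
cover_disc [([388.0, 188.0, 426.0, 220.0], 0.97)]
large_flange [([328.0, 151.0, 348.0, 167.0], 0.52)]
small_flange [([224.0, 200.0, 242.0, 215.0], 0.75), ([181.0, 259.0, 198.0, 275.0], 0.59), ([220.0,
[... 575 characters left out ...]
68 , -2.5514795 ]), 'shot': 2}
cover_disc []
large_flange [([251.0, 190.0, 276.0, 207.0], 0.68)]
small_flange [([300.0, 256.0, 315.0, 279.0], 0.9), ([262.0, 244.0, 288.0, 270.0], 0.83), ([260.0, 280.0, 292.0, 304.0], 0.75), ([228.0, 239.0, 255.0, 262.0], 0.57)]
bronze_bush [([272.0, 211.0, 284.0, 233.0], 0.71), ([252.0, 189.0, 278.0, 209.0], 0.24)]
recess_nest [([130.0, 267.0, 214.0, 309.0], 0.6)]
large_spigot_nest [([293.0, 200.0, 324.0, 219.0], 0.89)]
medium_spigot_nest [([212.0, 205.0, 239.0, 225.0], 0.67), ([128.0, 269.0, 210.0, 310.0], 0.33)]
small_spigot_nest [([128.0, 269.0, 211.0, 312.0], 0.59), ([163.0, 226.0, 182.0, 245.0], 0.5)]
drill_fixture [([306.0, 178.0, 365.0, 199.0], 0.91)]
```

```bash
python3 -c "
import cv2
a=cv2.imread('pics/top0.png')[110:310,120:460];cv2.imwrite('pics/top0c.png',cv2.resize(a,None,fx=2.35,fy=2.35,interpolation=cv2.INTER_CUBIC))
a=cv2.imread('pics/side0.png')[160:330,110:390];cv2.imwrite('pics/side0c.png',cv2.resize(a,None,fx=2.8,fy=2.8,interpolation=cv2.INTER_CUBIC))"
```

```text
(no output)
```

View pics/top0c.png

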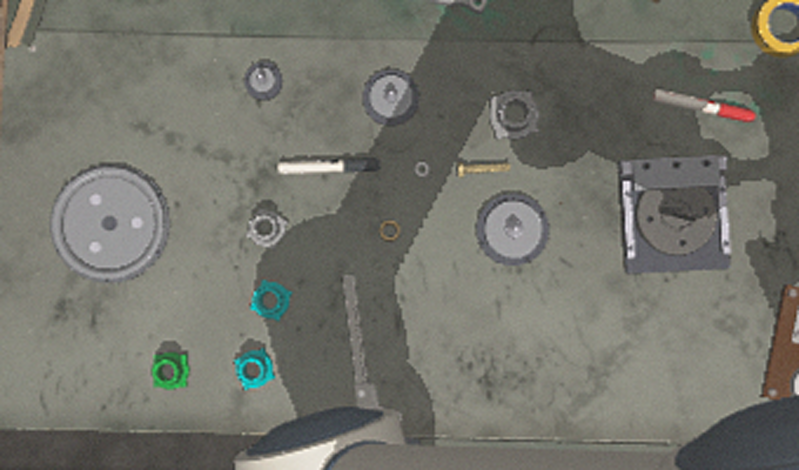

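View pics/side0c.png

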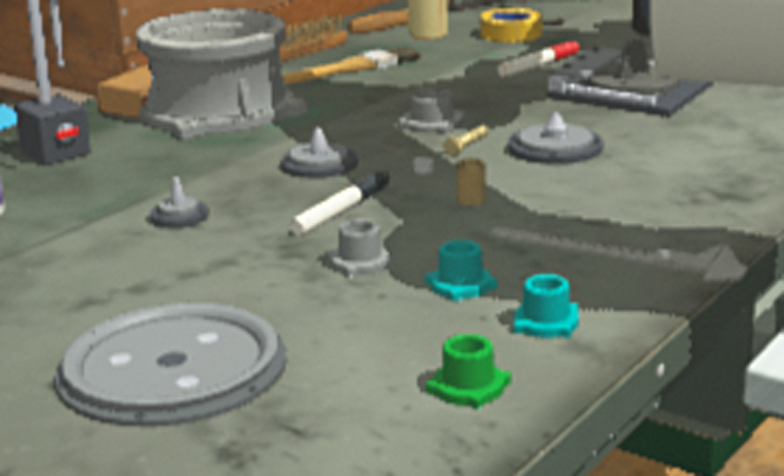

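```bash
cat >> h.py <<'E'
from scipy.spatial.transform import Rotation as R
def px2w(p,u,v,z,s=None):
    """pixel -> world point on plane z"""
    f=210/np.tan(np.radians(p['fov_y']/2))
    d=np.array([(u-p['cx'])/f,-(v-p['cy'])/f,-1.])
    if 'origin' in p: o=np.array(p['origin']);r=R.from_euler('xyz',p['rotation']).as_matrix()
    else:
        T=np.array(p['tool_from_camera']);M=R.from_euler('xyz',s['eef_rot']).as_matrix()
        o=s['eef_pos']+M@T[:3,3];r=M@T[:3,:3]
    d=r@d;return np.round(o+d*(z-o[2])/d[2],4)
E
python3 - <<'E'
from h import *
s=bot.read_state();w=bot.camera('wrist');print({k:v for k,v in w.items() if k!='pixels'})
print('wrist centre',px2w(w,280,210,0,s))
p=bot.camera('top')
for n,b,z in [('cover',(388,188,426,220),.02),('fixture',(380,177,431,228),.012),('large_fl',(328,151,348,167),.012),('small_fl',(224,200,242,215),.012),('bush',(281,204,291,212),.036),('recess',(141,178,194,232),.005),('large_n',(324,191,352,222),.006),('med_n',(274,140,296,163),.006),('small_n',(224,134,242,153),.006)]:
    print(n,px2w(p,(b[0]+b[2])/2,(b[1]+b[3])/2,z))
q=bot.camera('side')
for n,b,z in [('large_fl',(251,190,276,207),.012),('bush',(272,211,284,233),.018),('small_fl',(228,239,255,262),.014)]:
    print('side',n,px2w(q,(b[0]+b[2])/2,(b[1]+b[3])/2,z))
m=bot.regions_of(p,'cover_disc');print(len(m))
save(w,'w0.png')
# zoomed decision crop of the fixture + grey small flange
a=p['pixels'];c=np.hstack([cv2.resize(a[170:240,375:440],(390,420),interpolation=3),cv2.resize(a[180:250,205:270],(390,420),interpolation=3)])
save({'pixels':c},'crop.png')
E
```

```text
{'fov_y': 68.26111592128314, 'cx': 276.27798932778865, 'cy': 217.79004521882555, 'tool_from_camera': array([[ 1.13830338e-03,  9.66365848e-01,  2.57168722e-01,
         7.20829839e-02],
       [ 9.99998391e-01, -1.45662863e-03,  1.04730704e-03,
         6.10566945e-04],
       [ 1.38668108e-03,  2.57167116e-01, -9.66365951e-01,
        -1.71555073e-01],
       [ 0.00000000e+00,  0.00000000e+00,  0.00000000e+00,
         1.00000000e+00]]), 'shot': 3}
wrist centre [ 0.2178 -0.5915  0.    ]
cover [ 0.4929 -0.3629  0.02  ]
fixture [ 0.498  -0.3607  0.012 ]
large_fl [ 0.6272 -0.1555  0.012 ]
small_fl [0.473  0.1609 0.012 ]
bush [4.731e-01 3.000e-04 3.600e-02]
recess [0.4773 0.3621 0.005 ]
large_n [ 0.4824 -0.1576  0.006 ]
med_n [0.6487 0.0067 0.006 ]
small_n [0.6708 0.1673 0.006 ]
side large_fl [ 0.6422 -0.1664  0.012 ]
side bush [ 0.4872 -0.0121  0.018 ]
side small_fl [0.4631 0.1703 0.014 ]
1
```

View pics/crop.png

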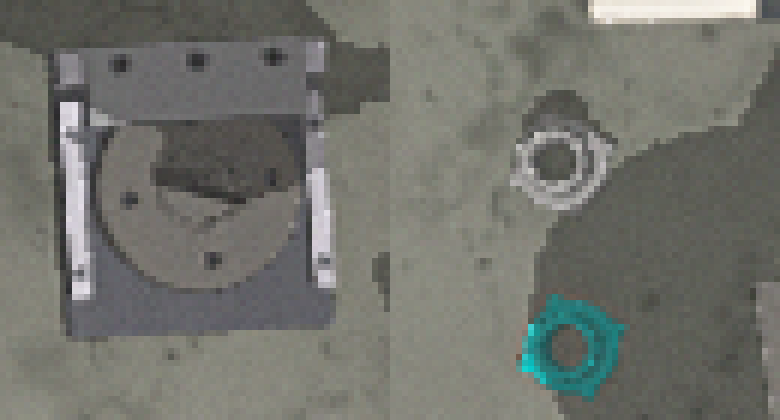

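```bash
python3 -m crank '[{"dx":32,"dy":27,"wz":-0.048},{"dx":32,"dy":27,"wz":-0.048},{"dx":32,"dy":27,"wz":-0.048},{"dx":32,"dy":27,"wz":-0.048},{"dx":32,"dy":27,"wz":-0.048}]' >/dev/null; python3 -m crank '[{"dx":32,"dy":27,"wz":-0.048},{"dx":32,"dy":27,"wz":-0.048},{"dx":32,"dy":27,"wz":-0.048},{},{}]'
cat >> h.py <<'E'
def look(n,ts,view=True):
    s=bot.read_state();w=bot.camera('wrist')
    if view: save(w,n)
    print('pose',np.round(s['eef_pos'],4),np.round(s['eef_rot'],3),'t',s['time_s'],'g',s['gripper_width'])
    for t,z in ts:
        for d in bot.regions_of(w,t)[:2]:
            b=d['bbox'];m=d['mask'].astype(np.uint8);c,_=cv2.findContours(m,0,1);c=max(c,key=cv2.contourArea)
            (u,v),(a,bb),an=cv2.minAreaRect(c);M=cv2.moments(c)
            print(t,round(d['conf'],2),np.round(b).tolist(),'box->',px2w(w,(b[0]+b[2])/2,(b[1]+b[3])/2,z,s),'cent->',px2w(w,M['m10']/M['m00'],M['m01']/M['m00'],z,s))
    return s,w
E
python3 - <<'E'
from h import *
look('w1.png',[('cover_disc',.02),('drill_fixture',.01),('large_spigot_nest',.01)])
E
```

```text
pose [ 0.2346 -0.5793  0.2139] [3.142 0.    0.385] t 1.2 g 0.9953818092185838invalid input at $[0]: expected keys dx, dy, dz, wx, wy, wz, grip
invalid input at $[0]: expected keys dx, dy, dz, wx, wy, wz, grip
```

View pics/w1.png

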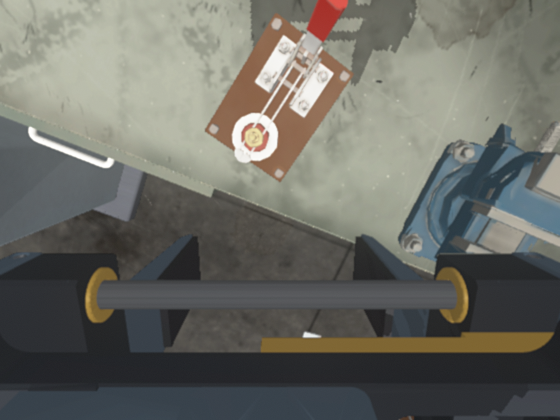

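```bash
python3 -m crank '[{"dx":26,"dy":31,"dz":0,"wx":0,"wy":0,"wz":-0.055,"grip":100},{"dx":26,"dy":31,"dz":0,"wx":0,"wy":0,"wz":-0.055,"grip":100},{"dx":26,"dy":31,"dz":0,"wx":0,"wy":0,"wz":-0.055,"grip":100},{"dx":26,"dy":31,"dz":0,"wx":0,"wy":0,"wz":-0.055,"grip":100},{"dx":26,"dy":31,"dz":0,"wx":0,"wy":0,"wz":-0.055,"grip":100}]' >/dev/null; python3 -m crank '[{"dx":26,"dy":31,"dz":0,"wx":0,"wy":0,"wz":-0.055,"grip":100},{"dx":26,"dy":31,"dz":0,"wx":0,"wy":0,"wz":-0.055,"grip":100},{"dx":0,"dy":0,"dz":0,"wx":0,"wy":0,"wz":0,"grip":100},{"dx":0,"dy":0,"dz":0,"wx":0,"wy":0,"wz":0,"grip":100}]'
python3 - <<'E'
from h import *
look('w2.png',[('cover_disc',.02),('drill_fixture',.01),('large_spigot_nest',.01)])
E
```

```text
time_s: 2.3
eef_pos: [0.4171, -0.3618, 0.214]
eef_rot: [3.141, -0.0, 0.002]
ft_force: [-0.4, -0.3, 0.0]
gripper_width: 1.0
grip_force: 0.0
pose [ 0.4171 -0.3618  0.214 ] [ 3.141e+00 -0.000e+00  2.000e-03] t 2.3 g 1.0004414815669758
cover_disc 0.86 [235.0, 88.0, 321.0, 170.0] box-> [ 0.4965 -0.3638  0.02  ] cent-> [ 0.5008 -0.3627  0.02  ]
drill_fixture 0.9 [206.0, 44.0, 335.0, 191.0] box-> [ 0.509  -0.3552  0.01  ] cent-> [ 0.5128 -0.3618  0.01  ]
large_spigot_nest 0.72 [62.0, 101.0, 144.0, 182.0] box-> [ 0.4814 -0.1578  0.01  ] cent-> [ 0.4835 -0.1567  0.01  ]
```

View pics/w2.png

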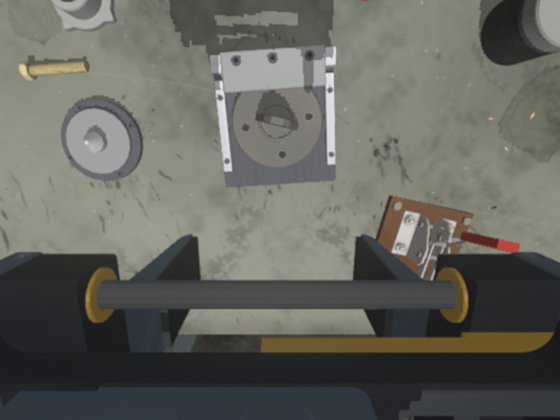

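Run:
```python
from h import *
a=cv2.imread('pics/w2.png')[80:180,225:335]
a=cv2.convertScaleAbs(cv2.resize(a,None,fx=6,fy=6,interpolation=3),alpha=1.3);cv2.imwrite('pics/w2c.png',a)
```

```text
(no output)
```

View pics/w2c.png

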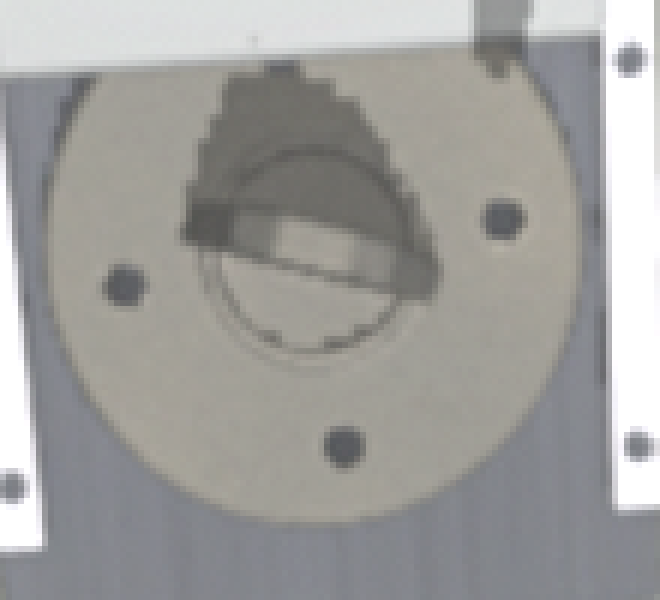

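Run:
```python
from h import *
s=bot.read_state();w=bot.camera('wrist')
print(px2w(w,276.7,121.7,.062,s),px2w(w,277.3,122.8,.02,s),px2w(w,277,167,.02,s))
a=px2w(w,225+185/6,80+225/6,.062,s);b=px2w(w,225+437/6,80+283/6,.062,s);d=(a-b);print(a,b,np.linalg.norm(d),np.arctan2(d[1],d[0]))
```

```text
[ 0.5013 -0.364   0.062 ] [ 0.5018 -0.3646  0.02  ] [ 0.4523 -0.3643  0.02  ]
[ 0.5053 -0.3432  0.062 ] [ 0.4961 -0.3851  0.062 ] 0.04289813515760329 1.3546558205391517
```

```bash
python3 -m crank '[{"dx":17,"dy":0,"dz":0,"wx":0,"wy":0,"wz":0.14,"grip":40},{"dx":17,"dy":0,"dz":0,"wx":0,"wy":0,"wz":0.14,"grip":40},{"dx":17,"dy":0,"dz":0,"wx":0,"wy":0,"wz":0.14,"grip":40},{"dx":17,"dy":-1,"dz":0,"wx":0,"wy":0,"wz":0.14,"grip":40},{"dx":17,"dy":-1,"dz":0,"wx":0,"wy":0,"wz":0.14,"grip":40}]' >/dev/null; python3 -m crank '[{"dx":0,"dy":0,"dz":-20,"wx":0,"wy":0,"wz":0.14,"grip":40},{"dx":0,"dy":0,"dz":-20,"wx":0,"wy":0,"wz":0.14,"grip":40},{"dx":0,"dy":0,"dz":-20,"wx":0,"wy":0,"wz":0.14,"grip":40},{"dx":0,"dy":0,"dz":-20,"wx":0,"wy":0,"wz":0.14,"grip":40},{"dx":0,"dy":0,"dz":-20,"wx":0,"wy":0,"wz":0.085,"grip":40}]'
python3 - <<'E'
from h import *
s,w=look('w3.png',[('cover_disc',.02)])
save({'pixels':cv2.resize(w['pixels'][:240],(800,343))},'w3.png')
E
```

```text
time_s: 3.55
eef_pos: [0.5011, -0.3651, 0.1131]
eef_rot: [3.142, 0.0, 1.349]
ft_force: [0.6, -0.5, -0.0]
gripper_width: 0.403
grip_force: 0.0
pose [ 0.5011 -0.3651  0.1131] [3.142 0.    1.349] t 3.55 g 0.4025278806904112
cover_disc 0.8 [223.0, 156.0, 325.0, 269.0] box-> [ 0.5006 -0.3583  0.02  ] cent-> [ 0.4994 -0.3573  0.02  ]
```

View pics/w3.png

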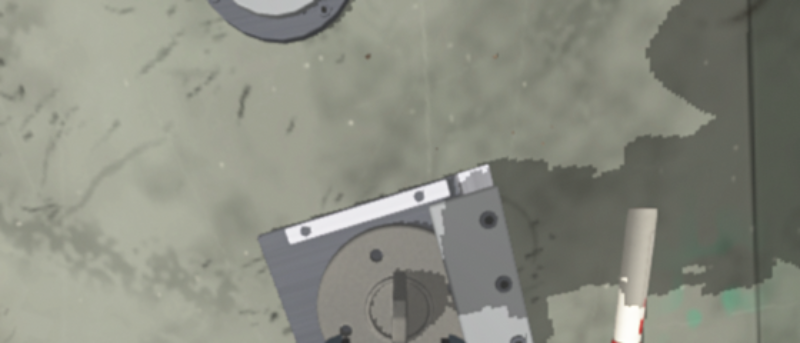

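```bash
python3 -m crank '[{"dx":0,"dy":0,"dz":-27,"wx":0,"wy":0,"wz":0,"grip":40},{"dx":0,"dy":0,"dz":-26,"wx":0,"wy":0,"wz":0,"grip":40},{"dx":0,"dy":0,"dz":-20,"wx":0,"wy":0,"wz":0,"grip":40},{"dx":0,"dy":0,"dz":-6,"wx":0,"wy":0,"wz":0,"grip":40},{"dx":0,"dy":0,"dz":0,"wx":0,"wy":0,"wz":0,"grip":0}]' ; python3 -m crank '[{"dx":0,"dy":0,"dz":0,"wx":0,"wy":0,"wz":0,"grip":0},{"dx":0,"dy":0,"dz":0,"wx":0,"wy":0,"wz":0,"grip":0},{"dx":0,"dy":0,"dz":0,"wx":0,"wy":0,"wz":0,"grip":0},{"dx":0,"dy":0,"dz":0,"wx":0,"wy":0,"wz":0,"grip":0},{"dx":0,"dy":0,"dz":0,"wx":0,"wy":0,"wz":0,"grip":0}]'
```

```text
time_s: 4.15
eef_pos: [0.5015, -0.3646, 0.0351]
eef_rot: [-3.141, -0.0, 1.343]
ft_force: [-0.1, -0.3, 0.3]
gripper_width: 0.34
grip_force: 0.0
time_s: 4.65
eef_pos: [0.5023, -0.3648, 0.036]
eef_rot: [3.14, 0.001, 1.345]
ft_force: [0.1, 1.2, 7.7]
gripper_width: 0.087
grip_force: 30.0
```

```bash
python3 -m crank '[{"dx":-5,"dy":0,"dz":0,"wx":0,"wy":0,"wz":0,"grip":0},{"dx":-8,"dy":-1,"dz":0,"wx":0,"wy":0,"wz":0,"grip":0},{"dx":-8,"dy":0,"dz":0,"wx":0,"wy":0,"wz":0,"grip":0},{"dx":-8,"dy":-1,"dz":0,"wx":0,"wy":0,"wz":0,"grip":0},{"dx":-8,"dy":0,"dz":0,"wx":0,"wy":0,"wz":0,"grip":0}]' ; python3 -m crank '[{"dx":-4,"dy":0,"dz":0,"wx":0,"wy":0,"wz":0,"grip":0},{"dx":0,"dy":0,"dz":6,"wx":0,"wy":0,"wz":0,"grip":0},{"dx":0,"dy":0,"dz":15,"wx":0,"wy":0,"wz":0,"grip":0},{"dx":0,"dy":0,"dz":30,"wx":0,"wy":0,"wz":0,"grip":0},{"dx":0,"dy":0,"dz":30,"wx":0,"wy":0,"wz":0,"grip":0}]'
```

```text
time_s: 5.15
eef_pos: [0.4657, -0.3672, 0.0361]
eef_rot: [3.138, 0.001, 1.345]
ft_force: [7.0, -0.4, 6.7]
gripper_width: 0.087
grip_force: 30.0
time_s: 5.65
eef_pos: [0.46, -0.3657, 0.1166]
eef_rot: [-3.14, -0.001, 1.345]
ft_force: [1.5, 0.3, -3.8]
gripper_width: 0.087
grip_force: 30.0
```

```bash
A='{"dx":0,"dy":45,"dz":0,"wx":0,"wy":0,"wz":0,"grip":0}'; python3 -m crank '[{"dx":0,"dy":20,"dz":20,"wx":0,"wy":0,"wz":0,"grip":0},{"dx":0,"dy":40,"dz":20,"wx":0,"wy":0,"wz":0,"grip":0},{"dx":0,"dy":45,"dz":0,"wx":0,"wy":0,"wz":0,"grip":0},{"dx":0,"dy":45,"dz":0,"wx":0,"wy":0,"wz":0,"grip":0},{"dx":0,"dy":45,"dz":0,"wx":0,"wy":0,"wz":0,"grip":0}]' >/dev/null
python3 -m crank '[{"dx":0,"dy":45,"dz":0,"wx":0,"wy":0,"wz":0,"grip":0},{"dx":0,"dy":45,"dz":0,"wx":0,"wy":0,"wz":0,"grip":0},{"dx":0,"dy":45,"dz":0,"wx":0,"wy":0,"wz":0,"grip":0},{"dx":0,"dy":45,"dz":0,"wx":0,"wy":0,"wz":0,"grip":0},{"dx":0,"dy":45,"dz":0,"wx":0,"wy":0,"wz":0,"grip":0}]' >/dev/null
python3 -m crank '[{"dx":0,"dy":45,"dz":0,"wx":0,"wy":0,"wz":0,"grip":0},{"dx":0,"dy":45,"dz":0,"wx":0,"wy":0,"wz":0,"grip":0},{"dx":0,"dy":45,"dz":0,"wx":0,"wy":0,"wz":0,"grip":0},{"dx":0,"dy":30,"dz":0,"wx":0,"wy":0,"wz":0,"grip":0},{"dx":0,"dy":0,"dz":0,"wx":0,"wy":0,"wz":0,"grip":0}]'
python3 - <<'E'
from h import *
s,w=look('w4.png',[('recess_nest',.012),('cover_disc',.13),('small_flange',.012),('small_spigot_nest',.01)])
E
```

```text
time_s: 7.15
eef_pos: [0.4602, 0.2221, 0.1561]
eef_rot: [3.142, -0.001, 1.348]
ft_force: [1.0, -1.2, -4.2]
gripper_width: 0.086
grip_force: 30.0
pose [0.4602 0.2221 0.1561] [ 3.142e+00 -1.000e-03  1.348e+00] t 7.15 g 0.08554372560224195
recess_nest 0.78 [182.0, 0.0, 347.0, 136.0] box-> [0.4789 0.3541 0.012 ] cent-> [0.4788 0.3601 0.012 ]
cover_disc 0.64 [197.0, 165.0, 355.0, 315.0] box-> [0.4608 0.2258 0.13  ] cent-> [0.465  0.2433 0.13  ]
small_flange 0.93 [119.0, 252.0, 166.0, 282.0] box-> [0.3019 0.1884 0.012 ] cent-> [0.3023 0.1869 0.012 ]
small_flange 0.62 [78.0, 161.0, 135.0, 209.0] box-> [0.2957 0.2828 0.012 ] cent-> [0.294  0.2835 0.012 ]
small_spigot_nest 0.93 [454.0, 181.0, 505.0, 229.0] box-> [0.6684 0.1772 0.01  ] cent-> [0.6686 0.1773 0.01  ]
```

View pics/w4.png

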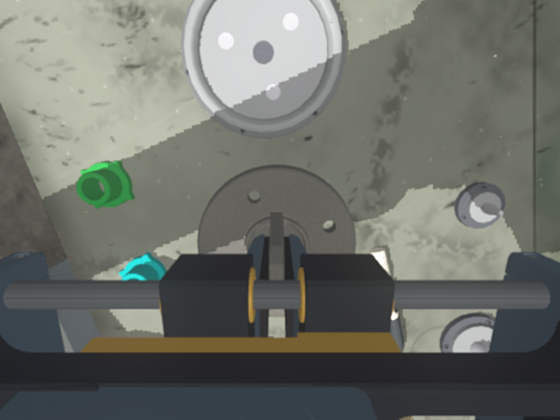

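Run:
```python
from h import *
s=bot.read_state();w=bot.camera('wrist')
print('hole',px2w(w,263,52,.006,s))
# fit disc circle from edge points at z=.140
P=np.array([px2w(w,u,v,s['eef_pos'][2]-.016,s)[:2] for u,v in [(198,235),(277,165.5),(356,235),(223,187),(331,187)]])
A=np.c_[2*P,np.ones(5)];c=np.linalg.lstsq(A,(P**2).sum(1),rcond=None)[0];print('disc',c[:2],np.sqrt(c[2]+c[0]**2+c[1]**2),s['eef_pos'])
```

```text
hole [0.4812 0.3646 0.006 ]
disc [0.46160041 0.22100202] 0.05066603239247626 [0.46041802 0.21783134 0.15595519]
```

```bash
python3 -m crank '[{"dx":5,"dy":36,"dz":0,"wx":0,"wy":0,"wz":0,"grip":0},{"dx":5,"dy":36,"dz":0,"wx":0,"wy":0,"wz":0,"grip":0},{"dx":5,"dy":36,"dz":-20,"wx":0,"wy":0,"wz":0,"grip":0},{"dx":4,"dy":35,"dz":-20,"wx":0,"wy":0,"wz":0,"grip":0},{"dx":0,"dy":0,"dz":-30,"wx":0,"wy":0,"wz":0,"grip":0}]' 
python3 -m crank '[{"dx":0,"dy":0,"dz":-30,"wx":0,"wy":0,"wz":0,"grip":0},{"dx":0,"dy":0,"dz":-14,"wx":0,"wy":0,"wz":0,"grip":0},{"dx":0,"dy":0,"dz":-4,"wx":0,"wy":0,"wz":0,"grip":0},{"dx":0,"dy":0,"dz":-3,"wx":0,"wy":0,"wz":0,"grip":0},{"dx":0,"dy":0,"dz":-2,"wx":0,"wy":0,"wz":0,"grip":0}]'
```

```text
time_s: 7.95
eef_pos: [0.4814, 0.3653, 0.0862]
eef_rot: [3.139, -0.004, 1.346]
ft_force: [1.0, -0.6, -4.7]
gripper_width: 0.083
grip_force: 30.0
time_s: 8.45
eef_pos: [0.4805, 0.3618, 0.034]
eef_rot: [3.14, -0.001, 1.344]
ft_force: [0.1, 0.5, -4.2]
gripper_width: 0.087
grip_force: 30.0
```

```bash
python3 -m crank '[{"dx":0,"dy":0,"dz":-1,"wx":0,"wy":0,"wz":0,"grip":0},{"dx":0,"dy":0,"dz":-1,"wx":0,"wy":0,"wz":0,"grip":0},{"dx":0,"dy":0,"dz":0,"wx":0,"wy":0,"wz":0,"grip":0}]' 
python3 -m crank '[{"dx":0,"dy":0,"dz":0,"wx":0,"wy":0,"wz":0,"grip":45},{"dx":0,"dy":0,"dz":0,"wx":0,"wy":0,"wz":0,"grip":45},{"dx":0,"dy":0,"dz":0,"wx":0,"wy":0,"wz":0,"grip":45},{"dx":0,"dy":0,"dz":35,"wx":0,"wy":0,"wz":0,"grip":45},{"dx":0,"dy":0,"dz":45,"wx":0,"wy":0,"wz":0,"grip":45}]'
```

```text
time_s: 8.75
eef_pos: [0.4801, 0.3619, 0.032]
eef_rot: [3.14, -0.001, 1.345]
ft_force: [-1.4, -1.7, 5.6]
gripper_width: 0.084
grip_force: 30.0
time_s: 9.25
eef_pos: [0.4784, 0.361, 0.1102]
eef_rot: [-3.139, 0.003, 1.345]
ft_force: [1.1, 0.3, 0.6]
gripper_width: 0.446
grip_force: 0.0
```

```bash
python3 -m crank '[{"dx":0,"dy":0,"dz":40,"wx":0,"wy":0,"wz":-0.135,"grip":60},{"dx":-10,"dy":-20,"dz":40,"wx":0,"wy":0,"wz":-0.135,"grip":100},{"dx":-10,"dy":-20,"dz":20,"wx":0,"wy":0,"wz":-0.135,"grip":100},{"dx":-10,"dy":-20,"dz":0,"wx":0,"wy":0,"wz":-0.135,"grip":100},{"dx":-10,"dy":-20,"dz":0,"wx":0,"wy":0,"wz":-0.135,"grip":100}]' >/dev/null
python3 -m crank '[{"dx":-10,"dy":-20,"dz":0,"wx":0,"wy":0,"wz":-0.135,"grip":100},{"dx":-10,"dy":-20,"dz":0,"wx":0,"wy":0,"wz":-0.135,"grip":100},{"dx":-10,"dy":-20,"dz":0,"wx":0,"wy":0,"wz":-0.135,"grip":100},{"dx":-15,"dy":-28,"dz":0,"wx":0,"wy":0,"wz":-0.135,"grip":100},{"dx":-15,"dy":-28,"dz":0,"wx":0,"wy":0,"wz":-0.13,"grip":100}]' >/dev/null
python3 -m crank '[{"dx":0,"dy":0,"dz":0,"wx":0,"wy":0,"wz":0,"grip":100},{"dx":0,"dy":0,"dz":0,"wx":0,"wy":0,"wz":0,"grip":100},{"dx":0,"dy":0,"dz":0,"wx":0,"wy":0,"wz":0,"grip":100}]'
python3 - <<'E'
from h import *
s,w=look('w5.png',[('recess_nest',.012),('cover_disc',.03),('small_flange',.012),('small_spigot_nest',.006),('medium_spigot_nest',.006),('bronze_bush',.018)])
E
```

```text
time_s: 10.55
eef_pos: [0.3803, 0.1662, 0.2111]
eef_rot: [-3.141, -0.001, 0.001]
ft_force: [0.5, 0.1, 0.3]
gripper_width: 0.999
grip_force: 0.0
pose [0.3803 0.1662 0.2111] [-3.141e+00 -1.000e-03  1.000e-03] t 10.55 g 0.9992339172258472
recess_nest 0.62 [36.0, 35.0, 170.0, 178.0] box-> [0.4834 0.3624 0.012 ] cent-> [0.4841 0.365  0.012 ]
cover_disc 0.65 [54.0, 59.0, 151.0, 154.0] box-> [0.482  0.3532 0.03  ] cent-> [0.481  0.3545 0.03  ]
small_flange 0.86 [249.0, 240.0, 292.0, 280.0] box-> [0.298  0.1737 0.012 ] cent-> [0.2995 0.1749 0.012 ]
small_flange 0.8 [263.0, 171.0, 308.0, 213.0] box-> [0.3863 0.1547 0.012 ] cent-> [0.3872 0.1562 0.012 ]
small_spigot_nest 0.49 [56.0, 58.0, 146.0, 156.0] box-> [0.4832 0.368  0.006 ] cent-> [0.4832 0.3677 0.006 ]
small_spigot_nest 0.18 [36.0, 32.0, 171.0, 179.0] box-> [0.4849 0.3652 0.006 ] cent-> [0.4847 0.3682 0.006 ]
bronze_bush 0.76 [401.0, 101.0, 441.0, 128.0] box-> [0.4759 0.0041 0.018 ] cent-> [0.4776 0.0036 0.018 ]
```

View pics/w5.png

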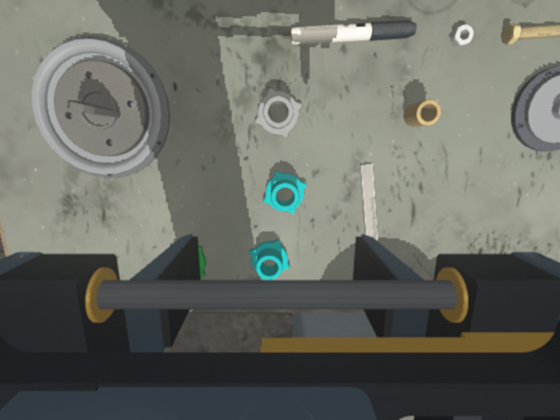

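Run:
```python
from h import *
s=bot.read_state();w=bot.camera('wrist');print(s['eef_pos'])
g=cv2.cvtColor(w['pixels'],cv2.COLOR_RGB2GRAY)
print('fl',px2w(w,278.5,110.5,.032,s),px2w(w,277.5,117,.004,s),'bush',px2w(w,429,111,.036,s))
# clearly tall disc check
print('disc',px2w(w,102,105,.016,s),'nest',px2w(w,101,106,.012,s))
```

```text
[0.37969452 0.16595602 0.21083074]
fl [0.4775 0.1634 0.032 ] [0.4724 0.1644 0.004 ] bush [0.477  0.0041 0.036 ]
disc [0.4842 0.3604 0.016 ] nest [0.4835 0.3639 0.012 ]
```

```bash
python3 -m crank '[{"dx":32,"dy":-2,"dz":0,"wx":0,"wy":0,"wz":0,"grip":70},{"dx":32,"dy":0,"dz":-20,"wx":0,"wy":0,"wz":0,"grip":70},{"dx":32,"dy":0,"dz":-30,"wx":0,"wy":0,"wz":0,"grip":70},{"dx":0,"dy":0,"dz":-45,"wx":0,"wy":0,"wz":0,"grip":70},{"dx":0,"dy":0,"dz":-45,"wx":0,"wy":0,"wz":0,"grip":70}]' >/dev/null
python3 -m crank '[{"dx":0,"dy":0,"dz":-40,"wx":0,"wy":0,"wz":0,"grip":70},{"dx":0,"dy":0,"dz":-14,"wx":0,"wy":0,"wz":0,"grip":70},{"dx":0,"dy":0,"dz":-5,"wx":0,"wy":0,"wz":0,"grip":70},{"dx":0,"dy":0,"dz":0,"wx":0,"wy":0,"wz":0,"grip":70}]'
python3 -m crank '[{"dx":0,"dy":0,"dz":0,"wx":0,"wy":0,"wz":0,"grip":0},{"dx":0,"dy":0,"dz":0,"wx":0,"wy":0,"wz":0,"grip":0},{"dx":0,"dy":0,"dz":0,"wx":0,"wy":0,"wz":0,"grip":0},{"dx":0,"dy":0,"dz":0,"wx":0,"wy":0,"wz":0,"grip":0},{"dx":0,"dy":0,"dz":0,"wx":0,"wy":0,"wz":0,"grip":0}]'
```

```text
time_s: 11.85
eef_pos: [0.4756, 0.1637, 0.0117]
eef_rot: [3.141, 0.001, -0.0]
ft_force: [-0.0, 0.3, 0.2]
gripper_width: 0.702
grip_force: 0.0
time_s: 12.35
eef_pos: [0.4759, 0.1638, 0.0124]
eef_rot: [-3.141, -0.001, -0.0]
ft_force: [-1.3, 0.2, 8.5]
gripper_width: 0.353
grip_force: 30.1
```

```bash
python3 -m crank '[{"dx":0,"dy":0,"dz":15,"wx":0,"wy":0,"wz":0,"grip":0},{"dx":0,"dy":0,"dz":40,"wx":0,"wy":0,"wz":0,"grip":0},{"dx":0,"dy":-15,"dz":45,"wx":0,"wy":0,"wz":0,"grip":0},{"dx":15,"dy":-30,"dz":35,"wx":0,"wy":0,"wz":0,"grip":0},{"dx":20,"dy":-35,"dz":10,"wx":0,"wy":0,"wz":0,"grip":0}]' >/dev/null
python3 -m crank '[{"dx":20,"dy":-40,"dz":0,"wx":0,"wy":0,"wz":0,"grip":0},{"dx":15,"dy":-37,"dz":0,"wx":0,"wy":0,"wz":0,"grip":0},{"dx":0,"dy":0,"dz":0,"wx":0,"wy":0,"wz":0,"grip":0},{"dx":0,"dy":0,"dz":0,"wx":0,"wy":0,"wz":0,"grip":0},{"dx":0,"dy":0,"dz":0,"wx":0,"wy":0,"wz":0,"grip":0}]'
python3 - <<'E'
from h import *
s,w=look('w6.png',[('medium_spigot_nest',.006),('small_spigot_nest',.006),('large_flange',.012),('small_flange',.16),('large_spigot_nest',.006)])
E
```

```text
time_s: 13.35
eef_pos: [0.5449, 0.0073, 0.1567]
eef_rot: [-3.141, 0.001, 0.0]
ft_force: [0.2, 1.1, -2.9]
gripper_width: 0.356
grip_force: 30.0
pose [0.5449 0.0073 0.1567] [-3.141e+00  1.000e-03  0.000e+00] t 13.35 g 0.3559494608872589
medium_spigot_nest 0.87 [239.0, 56.0, 319.0, 136.0] box-> [0.654  0.0046 0.006 ] cent-> [0.6537 0.0064 0.006 ]
small_spigot_nest 0.66 [0.0, 218.0, 23.0, 258.0] box-> [0.5078 0.2974 0.006 ] cent-> [0.5045 0.3023 0.006 ]
small_spigot_nest 0.61 [74.0, 49.0, 131.0, 108.0] box-> [0.6699 0.1739 0.006 ] cent-> [0.6717 0.174  0.006 ]
large_flange 0.9 [405.0, 80.0, 478.0, 153.0] box-> [ 0.6347 -0.1529  0.012 ] cent-> [ 0.6329 -0.1521  0.012 ]
large_spigot_nest 0.64 [381.0, 221.0, 464.0, 279.0] box-> [ 0.4942 -0.1551  0.006 ] cent-> [ 0.4997 -0.1613  0.006 ]
large_spigot_nest 0.26 [404.0, 82.0, 475.0, 152.0] box-> [ 0.6347 -0.1547  0.006 ] cent-> [ 0.6335 -0.1548  0.006 ]
```

View pics/w6.png

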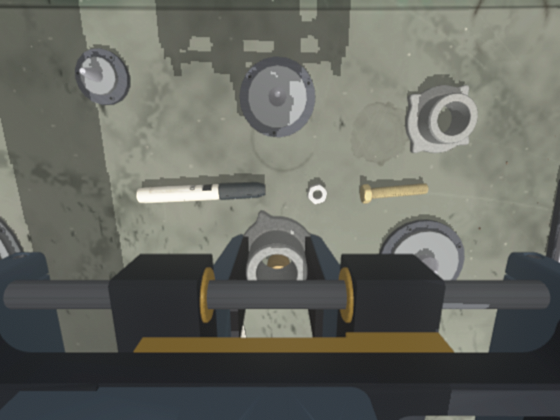

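Run:
```python
from h import *
s=bot.read_state();w=bot.camera('wrist');print(s['eef_pos'])
z=s['eef_pos'][2]+.0196
print('hub back edge',px2w(w,276.5,232,z,s),'L/R',px2w(w,246,262,z,s),px2w(w,306.5,262,z,s))
print('nest',px2w(w,277.5,96.5,.008,s),'tip',px2w(w,277,96.5,.038,s))
print('small nest tip',px2w(w,92,72,.038,s),'base',px2w(w,102.5,77,.006,s))
print('large fl bore',px2w(w,454,118,.032,s),'large tip',px2w(w,427,258,.038,s))
```

```text
[0.54547922 0.00729563 0.15696867]
hub back edge [0.5697 0.0066 0.1766] L/R [0.5531 0.0227 0.1766] [ 0.5532 -0.0092  0.1766]
nest [0.654 0.006 0.008] tip [0.6507 0.0065 0.038 ]
small nest tip [0.6702 0.1662 0.038 ] base [0.6716 0.1743 0.006 ]
large fl bore [ 0.6332 -0.1549  0.032 ] large tip [ 0.4989 -0.1446  0.038 ]
```

Run:
```python
from h import *
w=cv2.imread('pics/w6.png')
save({'pixels':np.hstack([cv2.resize(w[200:300,215:340],(750,600),interpolation=3)])[:,:,::-1]},'w6c.png')
```

```text
(no output)
```

View pics/w6c.png

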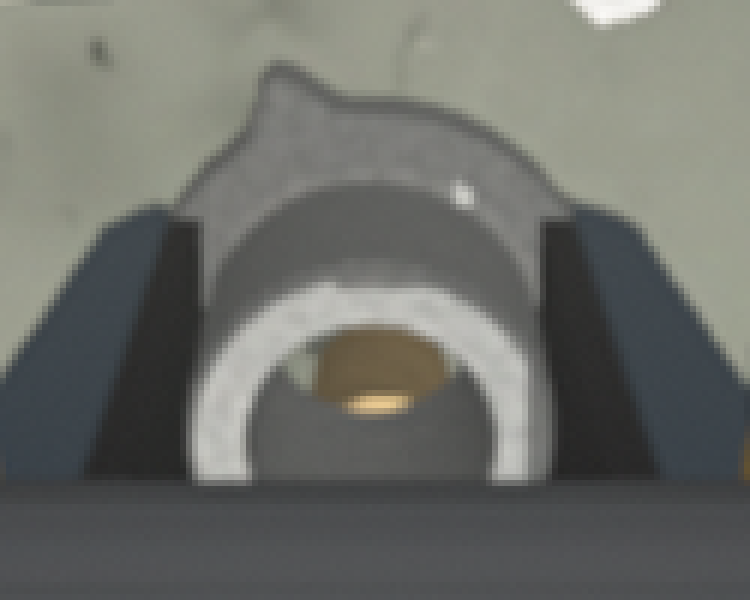

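Run:
```python
from h import *
s=bot.read_state();w=bot.camera('wrist');print(s['eef_pos'])
z=s['eef_pos'][2]
print('hub',px2w(w,275.5,247.5,z+.0196,s),'bore',px2w(w,276.8,254.2,z+.0196,s),'base',px2w(w,276.5,216.7,z-.0044,s), 'L',px2w(w,246.7,276,z+.0196,s),px2w(w,304.2,276,z+.0196,s),'hubbase',px2w(w,276.5,230.7,z-.0044,s))
```

```text
[0.54549721 0.00716309 0.15696193]
hub [0.5613 0.007  0.1766] bore [0.5576 0.0063 0.1766] base [0.5716 0.0065 0.1526] L [0.5451 0.0224 0.1766] [ 0.5452 -0.0084  0.1766] hubbase [0.563  0.0065 0.1526]
```

```bash
cat >> h.py <<'E'
def circ(w,s,u,v,r0,z,half=70,R0=None):
    """fit circle of known radius R0 (m) at plane z near pixel: rectify the plane patch, then match a gradient ring"""
    g=cv2.cvtColor(w['pixels'],cv2.COLOR_RGB2GRAY).astype(np.float32)
    c=px2w(w,u,v,z,s); f=210/np.tan(np.radians(w['fov_y']/2))
    T=np.array(w['tool_from_camera']);M=R.from_euler('xyz',s['eef_rot']).as_matrix();o=s['eef_pos']+M@T[:3,3];r=M@T[:3,:3]
    n=2*half+1;yy,xx=np.mgrid[-half:half+1,-half:half+1]*0.0005*2
    P=np.stack([c[0]+xx,c[1]+yy,np.full(xx.shape,z)],-1)-o;q=P@r
    a=(w['cx']+f*q[...,0]/-q[...,2]).astype(np.float32);b=(w['cy']-f*q[...,1]/-q[...,2]).astype(np.float32)
    I=cv2.GaussianBlur(cv2.remap(g,a,b,1),(0,0),1);gx=cv2.Sobel(I,5,1,0);gy=cv2.Sobel(I,5,0,1)
    t=np.linspace(0,2*np.pi,180,endpoint=False);best=[]
    for R_ in np.arange(R0*1000-1,R0*1000+1.1,.5):
        for dx in np.arange(-r0,r0+.1,.5):
            for dy in np.arange(-r0,r0+.1,.5):
                px=(half+dx+R_*np.cos(t)).astype(np.float32)[None];py=(half+dy+R_*np.sin(t)).astype(np.float32)[None]
                v_=cv2.remap(gx,px,py,1)[0]*np.cos(t)+cv2.remap(gy,px,py,1)[0]*np.sin(t)
                best.append((np.clip(abs(v_),0,60).mean(),R_,c[0]+dx/1000,c[1]+dy/1000))
    best.sort(reverse=True);return np.round(best[0],4)
E
python3 - <<'E'
from h import *
s=bot.read_state();w=bot.camera('wrist')
print('med shoulder',circ(w,s,277.5,96.5,8,.014,R0=.028),'base',circ(w,s,277.5,96.5,8,.008,R0=.037))
print('small shoulder',circ(w,s,100,76,8,.014,R0=.0165),'base',circ(w,s,102,77,8,.008,R0=.025))
print('Lfl bore',circ(w,s,454,118,8,.032,R0=.0145),'hub',circ(w,s,454,118,8,.032,R0=.021))
E
```

```text
med shoulder [5.90495e+01 2.75000e+01 6.52400e-01 6.20000e-03] base [4.87569e+01 3.70000e+01 6.52100e-01 6.70000e-03]
small shoulder [60.     17.      0.6702  0.175 ] base [49.6915 24.      0.6703  0.1694]
Lfl bore [60.     15.5     0.6332 -0.1542] hub [54.7967 20.5     0.6322 -0.1542]
```

```bash
python3 -m crank '[{"dx":35,"dy":0,"dz":0,"wx":0,"wy":0,"wz":0,"grip":0},{"dx":36,"dy":0,"dz":-15,"wx":0,"wy":0,"wz":0,"grip":0},{"dx":36,"dy":0,"dz":-30,"wx":0,"wy":0,"wz":0,"grip":0},{"dx":0,"dy":0,"dz":-35,"wx":0,"wy":0,"wz":0,"grip":0},{"dx":0,"dy":0,"dz":-17,"wx":0,"wy":0,"wz":0,"grip":0}]' >/dev/null
python3 -m crank '[{"dx":0,"dy":0,"dz":0,"wx":0,"wy":0,"wz":0,"grip":0},{"dx":0,"dy":0,"dz":0,"wx":0,"wy":0,"wz":0,"grip":0},{"dx":0,"dy":0,"dz":-6,"wx":0,"wy":0,"wz":0,"grip":0},{"dx":0,"dy":0,"dz":-6,"wx":0,"wy":0,"wz":0,"grip":0},{"dx":0,"dy":0,"dz":0,"wx":0,"wy":0,"wz":0,"grip":0}]'
```

```text
time_s: 14.8
eef_pos: [0.6524, 0.0067, 0.0477]
eef_rot: [-3.142, 0.0, -0.0]
ft_force: [-0.2, -0.2, -2.4]
gripper_width: 0.362
grip_force: 30.0
```

```bash
python3 -m crank '[{"dx":0,"dy":0,"dz":-6,"wx":0,"wy":0,"wz":0,"grip":0},{"dx":0,"dy":0,"dz":-6,"wx":0,"wy":0,"wz":0,"grip":0},{"dx":0,"dy":0,"dz":0,"wx":0,"wy":0,"wz":0,"grip":0}]'
python3 -m crank '[{"dx":0,"dy":0,"dz":-4,"wx":0,"wy":0,"wz":0,"grip":0},{"dx":0,"dy":0,"dz":-4,"wx":0,"wy":0,"wz":0,"grip":0},{"dx":0,"dy":0,"dz":0,"wx":0,"wy":0,"wz":0,"grip":0}]'
```

```text
time_s: 15.1
eef_pos: [0.652, 0.0067, 0.0349]
eef_rot: [-3.141, 0.001, -0.0]
ft_force: [0.4, -0.4, -3.1]
gripper_width: 0.356
grip_force: 30.0
time_s: 15.4
eef_pos: [0.6524, 0.0067, 0.0273]
eef_rot: [-3.142, 0.001, -0.0]
ft_force: [-0.5, -0.0, -2.1]
gripper_width: 0.357
grip_force: 30.0
```

```bash
python3 -m crank '[{"dx":0,"dy":0,"dz":-1,"wx":0,"wy":0,"wz":0,"grip":0},{"dx":0,"dy":0,"dz":0,"wx":0,"wy":0,"wz":0,"grip":60},{"dx":0,"dy":0,"dz":0,"wx":0,"wy":0,"wz":0,"grip":60},{"dx":0,"dy":0,"dz":0,"wx":0,"wy":0,"wz":0,"grip":60},{"dx":0,"dy":0,"dz":20,"wx":0,"wy":0,"wz":0,"grip":60}]'
python3 -m crank '[{"dx":0,"dy":0,"dz":45,"wx":0,"wy":0,"wz":0,"grip":60},{"dx":0,"dy":0,"dz":48,"wx":0,"wy":0,"wz":0,"grip":60},{"dx":-30,"dy":0,"dz":38,"wx":0,"wy":0,"wz":0,"grip":60},{"dx":-40,"dy":0,"dz":20,"wx":0,"wy":0,"wz":0,"grip":60},{"dx":-45,"dy":0,"dz":0,"wx":0,"wy":0,"wz":0,"grip":60}]'>/dev/null
python3 -m crank '[{"dx":-45,"dy":-3,"dz":0,"wx":0,"wy":0,"wz":0,"grip":60},{"dx":-45,"dy":0,"dz":0,"wx":0,"wy":0,"wz":0,"grip":60},{"dx":-45,"dy":0,"dz":0,"wx":0,"wy":0,"wz":0,"grip":60},{"dx":0,"dy":0,"dz":0,"wx":0,"wy":0,"wz":0,"grip":60},{"dx":0,"dy":0,"dz":0,"wx":0,"wy":0,"wz":0,"grip":60}]'
python3 - <<'E'
from h import *
s,w=look('w7.png',[('bronze_bush',.018),('small_flange',.02),('medium_spigot_nest',.006)])
b=bot.boxes_of(w,'bronze_bush')[0]['bbox']
print('top rim',circ(w,s,(b[0]+b[2])/2,(b[1]+b[3])/2,10,.036,R0=.013))
print('bore',circ(w,s,(b[0]+b[2])/2,(b[1]+b[3])/2,10,.036,R0=.0085))
E
```

```text
time_s: 15.9
eef_pos: [0.6512, 0.0068, 0.0452]
eef_rot: [-3.141, 0.004, -0.0]
ft_force: [-0.4, -0.5, 1.1]
gripper_width: 0.597
grip_force: 0.0
time_s: 16.9
eef_pos: [0.4024, 0.0037, 0.1985]
eef_rot: [3.141, -0.001, -0.0]
ft_force: [1.6, -0.2, 0.3]
gripper_width: 0.602
grip_force: 0.0
pose [0.4024 0.0037 0.1985] [ 3.141e+00 -1.000e-03 -0.000e+00] t 16.9 g 0.6022586117161646
bronze_bush 0.56 [259.0, 122.0, 287.0, 146.0] box-> [0.4767 0.0073 0.018 ] cent-> [0.4767 0.005  0.018 ]
bronze_bush 0.31 [405.0, 0.0, 459.0, 11.0] box-> [ 0.5996 -0.1514  0.018 ] cent-> [ 0.6005 -0.1455  0.018 ]
small_flange 0.63 [51.0, 265.0, 78.0, 280.0] box-> [0.3118 0.2635 0.02  ] cent-> [0.3139 0.2675 0.02  ]
medium_spigot_nest 0.26 [529.0, 38.0, 560.0, 181.0] box-> [ 0.5026 -0.2947  0.006 ] cent-> [ 0.4906 -0.3033  0.006 ]
top rim [6.000e+01 1.350e+01 4.766e-01 5.300e-03]
bore [6.000e+01 9.500e+00 4.771e-01 4.800e-03]
```

View pics/w7.png

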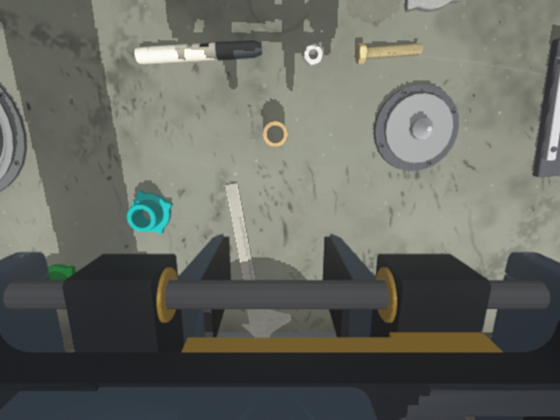

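```bash
python3 -m crank '[{"dx":25,"dy":1,"dz":0,"wx":0,"wy":0,"wz":0,"grip":60},{"dx":25,"dy":0,"dz":-20,"wx":0,"wy":0,"wz":0,"grip":60},{"dx":25,"dy":0,"dz":-30,"wx":0,"wy":0,"wz":0,"grip":60},{"dx":0,"dy":0,"dz":-45,"wx":0,"wy":0,"wz":0,"grip":60},{"dx":0,"dy":0,"dz":-45,"wx":0,"wy":0,"wz":0,"grip":60}]' >/dev/null
python3 -m crank '[{"dx":0,"dy":0,"dz":-35,"wx":0,"wy":0,"wz":0,"grip":60},{"dx":0,"dy":0,"dz":-12,"wx":0,"wy":0,"wz":0,"grip":60},{"dx":0,"dy":0,"dz":-3,"wx":0,"wy":0,"wz":0,"grip":60},{"dx":0,"dy":0,"dz":0,"wx":0,"wy":0,"wz":0,"grip":60}]'
python3 -m crank '[{"dx":0,"dy":0,"dz":0,"wx":0,"wy":0,"wz":0,"grip":0},{"dx":0,"dy":0,"dz":0,"wx":0,"wy":0,"wz":0,"grip":0},{"dx":0,"dy":0,"dz":0,"wx":0,"wy":0,"wz":0,"grip":0},{"dx":0,"dy":0,"dz":0,"wx":0,"wy":0,"wz":0,"grip":0},{"dx":0,"dy":0,"dz":0,"wx":0,"wy":0,"wz":0,"grip":0}]'
```

```text
time_s: 18.05
eef_pos: [0.4779, 0.0047, 0.0077]
eef_rot: [-3.142, 0.0, -0.0]
ft_force: [-0.4, -0.6, 0.2]
gripper_width: 0.603
grip_force: 0.0
time_s: 18.55
eef_pos: [0.478, 0.0046, 0.0083]
eef_rot: [3.141, -0.001, -0.0]
ft_force: [-0.2, -1.6, 5.8]
gripper_width: 0.281
grip_force: 30.0
```

```bash
python3 -m crank '[{"dx":0,"dy":0,"dz":15,"wx":0,"wy":0,"wz":0,"grip":0},{"dx":0,"dy":0,"dz":45,"wx":0,"wy":0,"wz":0,"grip":0},{"dx":0,"dy":10,"dz":45,"wx":0,"wy":0,"wz":0,"grip":0},{"dx":15,"dy":30,"dz":35,"wx":0,"wy":0,"wz":0,"grip":0},{"dx":20,"dy":40,"dz":10,"wx":0,"wy":0,"wz":0,"grip":0}]' >/dev/null
python3 -m crank '[{"dx":25,"dy":40,"dz":0,"wx":0,"wy":0,"wz":0,"grip":0},{"dx":22,"dy":40,"dz":0,"wx":0,"wy":0,"wz":0,"grip":0},{"dx":0,"dy":6,"dz":0,"wx":0,"wy":0,"wz":0,"grip":0},{"dx":0,"dy":0,"dz":0,"wx":0,"wy":0,"wz":0,"grip":0},{"dx":0,"dy":0,"dz":0,"wx":0,"wy":0,"wz":0,"grip":0}]'
python3 - <<'E'
from h import *
s,w=look('w8.png',[('small_spigot_nest',.006),('medium_spigot_nest',.006),('small_flange',.02)])
B=bot.boxes_of(w,'small_spigot_nest');print([(np.round(b['bbox']),b['conf']) for b in B])
b=B[0]['bbox'];c=((b[0]+b[2])/2,(b[1]+b[3])/2)
print('shoulder',circ(w,s,*c,10,.014,R0=.0165),'base',circ(w,s,*c,10,.008,R0=.025))
a=cv2.resize(w['pixels'][200:300,215:340],(480,384),interpolation=3)
q=cv2.resize(w['pixels'][:240,:],(800,343));q2=np.zeros((250,800,3),np.uint8);q2[:,:312]=a[:250,:312] if 0 else cv2.resize(w['pixels'][200:300,215:340],(312,250),interpolation=3)
save({'pixels':np.vstack([q,q2])},'w8.png')
E
```

```text
time_s: 19.55
eef_pos: [0.5588, 0.17, 0.1576]
eef_rot: [3.141, 0.001, -0.0]
ft_force: [-0.1, -0.4, -1.5]
gripper_width: 0.276
grip_force: 30.0
pose [0.5588 0.17   0.1576] [ 3.141e+00  1.000e-03 -0.000e+00] t 19.55 g 0.2757248308114183
small_spigot_nest 0.69 [246.0, 65.0, 296.0, 122.0] box-> [0.6702 0.1749 0.006 ] cent-> [0.6719 0.1743 0.006 ]
medium_spigot_nest 0.57 [403.0, 72.0, 477.0, 148.0] box-> [0.655  0.0079 0.006 ] cent-> [0.6512 0.0173 0.006 ]
small_flange 0.89 [417.0, 80.0, 485.0, 139.0] box-> [0.6544 0.0048 0.02  ] cent-> [0.6552 0.0047 0.02  ]
small_flange 0.69 [270.0, 323.0, 306.0, 342.0] box-> [0.4124 0.1557 0.02  ] cent-> [0.4136 0.1566 0.02  ]
[(array([247.,  66., 296., 121.]), 0.69)]
shoulder [55.9986 15.5     0.6715  0.1737] base [51.989  25.      0.6707  0.1743]
```

View pics/w8.png

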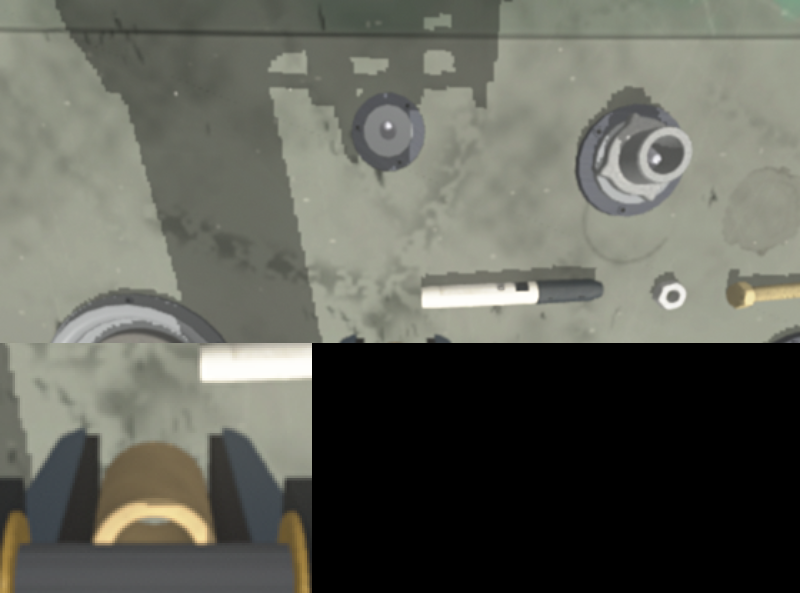

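```bash
python3 - <<'E'
from h import *
s=bot.read_state();w=bot.camera('wrist');z=s['eef_pos'][2];print(s['eef_pos'],px2w(w,215+153/2.5,200+157/2.5,z+.0277,s))
E
python3 -m crank '[{"dx":37,"dy":2,"dz":0,"wx":0,"wy":0,"wz":0,"grip":0},{"dx":38,"dy":2,"dz":-15,"wx":0,"wy":0,"wz":0,"grip":0},{"dx":37,"dy":0,"dz":-30,"wx":0,"wy":0,"wz":0,"grip":0},{"dx":0,"dy":0,"dz":-35,"wx":0,"wy":0,"wz":0,"grip":0},{"dx":0,"dy":0,"dz":-17,"wx":0,"wy":0,"wz":0,"grip":0}]' >/dev/null
python3 -m crank '[{"dx":0,"dy":0,"dz":-6,"wx":0,"wy":0,"wz":0,"grip":0},{"dx":0,"dy":0,"dz":0,"wx":0,"wy":0,"wz":0,"grip":0},{"dx":0,"dy":0,"dz":0,"wx":0,"wy":0,"wz":0,"grip":0}]'
```

```text
[0.55942831 0.16982113 0.15803871] [0.5701 0.1692 0.1857]
time_s: 20.65
eef_pos: [0.6723, 0.1747, 0.0562]
eef_rot: [-3.141, -0.002, -0.0]
ft_force: [0.1, 0.2, -1.5]
gripper_width: 0.276
grip_force: 30.0
```

```bash
python3 -m crank '[{"dx":0,"dy":0,"dz":-6,"wx":0,"wy":0,"wz":0,"grip":0},{"dx":0,"dy":0,"dz":-6,"wx":0,"wy":0,"wz":0,"grip":0},{"dx":0,"dy":0,"dz":-6,"wx":0,"wy":0,"wz":0,"grip":0},{"dx":0,"dy":0,"dz":0,"wx":0,"wy":0,"wz":0,"grip":0}]'
python3 -m crank '[{"dx":0,"dy":0,"dz":-5,"wx":0,"wy":0,"wz":0,"grip":0},{"dx":0,"dy":0,"dz":-5,"wx":0,"wy":0,"wz":0,"grip":0},{"dx":0,"dy":0,"dz":-4,"wx":0,"wy":0,"wz":0,"grip":0},{"dx":0,"dy":0,"dz":-1,"wx":0,"wy":0,"wz":0,"grip":0},{"dx":0,"dy":0,"dz":0,"wx":0,"wy":0,"wz":0,"grip":0}]'
```

```text
time_s: 21.05
eef_pos: [0.671, 0.1746, 0.0359]
eef_rot: [3.141, 0.001, -0.0]
ft_force: [0.3, 0.1, -0.8]
gripper_width: 0.275
grip_force: 30.0
time_s: 21.55
eef_pos: [0.6716, 0.1747, 0.0223]
eef_rot: [-3.142, -0.0, -0.0]
ft_force: [-2.6, -0.1, 7.1]
gripper_width: 0.277
grip_force: 30.0
```

```bash
python3 -m crank '[{"dx":0,"dy":0,"dz":0,"wx":0,"wy":0,"wz":0,"grip":60},{"dx":0,"dy":0,"dz":0,"wx":0,"wy":0,"wz":0,"grip":60},{"dx":0,"dy":0,"dz":0,"wx":0,"wy":0,"wz":0,"grip":60},{"dx":0,"dy":0,"dz":40,"wx":0,"wy":0,"wz":0,"grip":60},{"dx":0,"dy":0,"dz":48,"wx":0,"wy":0,"wz":0,"grip":60}]'
python3 -m crank '[{"dx":-5,"dy":-20,"dz":40,"wx":0,"wy":0,"wz":0,"grip":80},{"dx":-5,"dy":-45,"dz":10,"wx":0,"wy":0,"wz":0,"grip":80},{"dx":-5,"dy":-45,"dz":0,"wx":0,"wy":0,"wz":0,"grip":80},{"dx":-5,"dy":-45,"dz":0,"wx":0,"wy":0,"wz":0,"grip":80},{"dx":-5,"dy":-45,"dz":0,"wx":0,"wy":0,"wz":0,"grip":80}]'>/dev/null
python3 -m crank '[{"dx":-5,"dy":-45,"dz":0,"wx":0,"wy":0,"wz":0,"grip":80},{"dx":-5,"dy":-45,"dz":0,"wx":0,"wy":0,"wz":0,"grip":80},{"dx":-4,"dy":-39,"dz":0,"wx":0,"wy":0,"wz":0,"grip":80},{"dx":0,"dy":0,"dz":0,"wx":0,"wy":0,"wz":0,"grip":80},{"dx":0,"dy":0,"dz":0,"wx":0,"wy":0,"wz":0,"grip":80}]'
python3 - <<'E'
from h import *
s,w=look('w9.png',[('large_flange',.012)])
b=bot.boxes_of(w,'large_flange')[0]['bbox'];print(b)
E
```

```text
time_s: 22.05
eef_pos: [0.6701, 0.1744, 0.1087]
eef_rot: [3.141, 0.005, -0.0]
ft_force: [1.0, 0.1, 1.5]
gripper_width: 0.602
grip_force: 0.0
time_s: 23.05
eef_pos: [0.6324, -0.155, 0.1597]
eef_rot: [-3.141, 0.0, -0.002]
ft_force: [-1.3, 1.2, 0.3]
gripper_width: 0.799
grip_force: 0.0
pose [ 0.6324 -0.155   0.1597] [-3.141e+00  0.000e+00 -2.000e-03] t 23.05 g 0.7985761445810201
large_flange 0.63 [246.0, 172.0, 305.0, 234.0] box-> [ 0.6357 -0.1541  0.012 ] cent-> [ 0.6345 -0.1544  0.012 ]
[242.4, 171.4, 307.0, 233.1]
```

Consistent. Descend and grasp at TCP z ≈ 0.012.

```bash
python3 -m crank '[{"dx":1,"dy":0,"dz":-45,"wx":0,"wy":0,"wz":0,"grip":80},{"dx":0,"dy":0,"dz":-45,"wx":0,"wy":0,"wz":0,"grip":80},{"dx":0,"dy":0,"dz":-40,"wx":0,"wy":0,"wz":0,"grip":80},{"dx":0,"dy":0,"dz":-14,"wx":0,"wy":0,"wz":0,"grip":80},{"dx":0,"dy":0,"dz":-4,"wx":0,"wy":0,"wz":0,"grip":80}]'
python3 -m crank '[{"dx":0,"dy":0,"dz":0,"wx":0,"wy":0,"wz":0,"grip":0},{"dx":0,"dy":0,"dz":0,"wx":0,"wy":0,"wz":0,"grip":0},{"dx":0,"dy":0,"dz":0,"wx":0,"wy":0,"wz":0,"grip":0},{"dx":0,"dy":0,"dz":0,"wx":0,"wy":0,"wz":0,"grip":0},{"dx":0,"dy":0,"dz":0,"wx":0,"wy":0,"wz":0,"grip":0}]'
```

```text
time_s: 23.7
eef_pos: [0.6331, -0.1532, 0.0108]
eef_rot: [-3.141, 0.002, 0.001]
ft_force: [0.7, 0.1, -0.4]
gripper_width: 0.8
grip_force: 0.0
time_s: 24.2
eef_pos: [0.6343, -0.1545, 0.0132]
eef_rot: [3.141, -0.002, -0.0]
ft_force: [-1.2, 1.3, 9.0]
gripper_width: 0.486
grip_force: 30.1
```

```bash
python3 -m crank '[{"dx":0,"dy":0,"dz":15,"wx":0,"wy":0,"wz":0,"grip":0},{"dx":0,"dy":0,"dz":45,"wx":0,"wy":0,"wz":0,"grip":0},{"dx":-10,"dy":0,"dz":45,"wx":0,"wy":0,"wz":0,"grip":0},{"dx":-30,"dy":0,"dz":35,"wx":0,"wy":0,"wz":0,"grip":0},{"dx":-44,"dy":0,"dz":7,"wx":0,"wy":0,"wz":0,"grip":0}]' >/dev/null
python3 -m crank '[{"dx":-45,"dy":-3,"dz":0,"wx":0,"wy":0,"wz":0,"grip":0},{"dx":-45,"dy":0,"dz":0,"wx":0,"wy":0,"wz":0,"grip":0},{"dx":-45,"dy":0,"dz":0,"wx":0,"wy":0,"wz":0,"grip":0},{"dx":-30,"dy":0,"dz":0,"wx":0,"wy":0,"wz":0,"grip":0},{"dx":0,"dy":0,"dz":0,"wx":0,"wy":0,"wz":0,"grip":0}]' >/dev/null
python3 -m crank '[{"dx":0,"dy":0,"dz":0,"wx":0,"wy":0,"wz":0,"grip":0},{"dx":0,"dy":0,"dz":0,"wx":0,"wy":0,"wz":0,"grip":0}]'
python3 - <<'E'
from h import *
s,w=look('w10.png',[('large_spigot_nest',.006)])
b=bot.boxes_of(w,'large_spigot_nest')[0]['bbox'];c=((b[0]+b[2])/2,(b[1]+b[3])/2)
print('shoulder',circ(w,s,*c,10,.014,R0=.037),'base',circ(w,s,*c,10,.008,R0=.047))
z=s['eef_pos'][2]
print('held base top', px2w(w,277,210,z-.0052,s))
g=w['pixels'][:,274:279].mean((1,2));print('col',[(r,int(g[r])) for r in range(205,284,2)])
E
```

```text
time_s: 25.4
eef_pos: [0.3857, -0.1577, 0.1595]
eef_rot: [3.141, -0.002, -0.0]
ft_force: [0.8, 0.2, -2.2]
gripper_width: 0.478
grip_force: 30.0
pose [ 0.3857 -0.1577  0.1595] [ 3.141e+00 -2.000e-03 -0.000e+00] t 25.4 g 0.47834264472182303
large_spigot_nest 0.69 [226.0, 57.0, 324.0, 159.0] box-> [ 0.4847 -0.1571  0.006 ] cent-> [ 0.4841 -0.1546  0.006 ]
shoulder [54.6592 37.      0.4815 -0.1551] base [52.2115 47.      0.482  -0.1546]
held base top [ 0.4156 -0.1587  0.1543]
col [(205, 155), (207, 152), (209, 99), (211, 107), (213, 119), (215, 118), (217, 117), (219, 120), (221, 120), (223, 120), (225, 122), (227, 95), (229, 92), (231, 92), (233, 92), (235, 92), (237, 91), (239, 103), (241, 113), (243, 119), (245, 125), (247, 183), (249, 178), (251, 184), (253, 157), (255, 138), (257, 138), (259, 143), (261, 147), (263, 146), (265, 140), (267, 141), (269, 146), (271, 144), (273, 139), (275, 138), (277, 126), (279, 90), (281, 66), (283, 70)]
```

```bash
python3 -m crank '[{"dx":33,"dy":1,"dz":0,"wx":0,"wy":0,"wz":0,"grip":0},{"dx":33,"dy":1,"dz":-15,"wx":0,"wy":0,"wz":0,"grip":0},{"dx":32,"dy":1,"dz":-30,"wx":0,"wy":0,"wz":0,"grip":0},{"dx":0,"dy":0,"dz":-35,"wx":0,"wy":0,"wz":0,"grip":0},{"dx":0,"dy":0,"dz":-20,"wx":0,"wy":0,"wz":0,"grip":0}]' >/dev/null
python3 -m crank '[{"dx":0,"dy":0,"dz":-6,"wx":0,"wy":0,"wz":0,"grip":0},{"dx":0,"dy":0,"dz":-6,"wx":0,"wy":0,"wz":0,"grip":0},{"dx":0,"dy":0,"dz":0,"wx":0,"wy":0,"wz":0,"grip":0}]'
python3 -m crank '[{"dx":0,"dy":0,"dz":-5,"wx":0,"wy":0,"wz":0,"grip":0},{"dx":0,"dy":0,"dz":-5,"wx":0,"wy":0,"wz":0,"grip":0},{"dx":0,"dy":0,"dz":-4,"wx":0,"wy":0,"wz":0,"grip":0},{"dx":0,"dy":0,"dz":0,"wx":0,"wy":0,"wz":0,"grip":0}]'
```

```text
time_s: 26.35
eef_pos: [0.4829, -0.1544, 0.0471]
eef_rot: [3.141, -0.0, -0.0]
ft_force: [-0.3, -0.0, -1.8]
gripper_width: 0.485
grip_force: 30.0
time_s: 26.75
eef_pos: [0.4825, -0.1543, 0.0326]
eef_rot: [-3.141, 0.0, -0.0]
ft_force: [0.1, -0.6, -3.1]
gripper_width: 0.487
grip_force: 30.0
```

```bash
python3 -m crank '[{"dx":0,"dy":0,"dz":-3,"wx":0,"wy":0,"wz":0,"grip":0},{"dx":0,"dy":0,"dz":-2,"wx":0,"wy":0,"wz":0,"grip":0},{"dx":0,"dy":0,"dz":-1,"wx":0,"wy":0,"wz":0,"grip":0},{"dx":0,"dy":0,"dz":0,"wx":0,"wy":0,"wz":0,"grip":0}]'
python3 -m crank '[{"dx":0,"dy":0,"dz":0,"wx":0,"wy":0,"wz":0,"grip":75},{"dx":0,"dy":0,"dz":0,"wx":0,"wy":0,"wz":0,"grip":75},{"dx":0,"dy":0,"dz":0,"wx":0,"wy":0,"wz":0,"grip":75},{"dx":0,"dy":0,"dz":20,"wx":0,"wy":0,"wz":0,"grip":75},{"dx":0,"dy":0,"dz":48,"wx":0,"wy":0,"wz":0,"grip":75}]'
python3 -m crank '[{"dx":0,"dy":0,"dz":45,"wx":0,"wy":0,"wz":0,"grip":75},{"dx":-30,"dy":0,"dz":40,"wx":0,"wy":0,"wz":0,"grip":75},{"dx":-40,"dy":0,"dz":20,"wx":0,"wy":0,"wz":0,"grip":75},{"dx":-30,"dy":0,"dz":10,"wx":0,"wy":0,"wz":0,"grip":75},{"dx":0,"dy":0,"dz":0,"wx":0,"wy":0,"wz":0,"grip":75}]'
python3 - <<'E'
from h import *
w=bot.camera('wrist')['pixels'];q=bot.camera('side')['pixels'];t=bot.camera('top')['pixels']
a=cv2.resize(w[60:200,180:380],(400,280),interpolation=3)
b=cv2.resize(q[175:315,120:320],(400,280),interpolation=3)
c=cv2.resize(t[120:240,135:365],(800,310),interpolation=3)
save({'pixels':np.vstack([np.hstack([a,b]),c])},'fin.png')
E
```

```text
time_s: 27.15
eef_pos: [0.4826, -0.1543, 0.0272]
eef_rot: [3.142, -0.0, -0.0]
ft_force: [-2.8, 0.3, 4.6]
gripper_width: 0.484
grip_force: 30.0
time_s: 27.65
eef_pos: [0.4808, -0.1535, 0.0931]
eef_rot: [-3.139, 0.006, -0.0]
ft_force: [1.0, -0.3, 0.7]
gripper_width: 0.752
grip_force: 0.0
time_s: 28.15
eef_pos: [0.3799, -0.1539, 0.2112]
eef_rot: [3.141, -0.0, -0.001]
ft_force: [-0.1, -0.3, -0.7]
gripper_width: 0.749
grip_force: 0.0
```

View pics/fin.png

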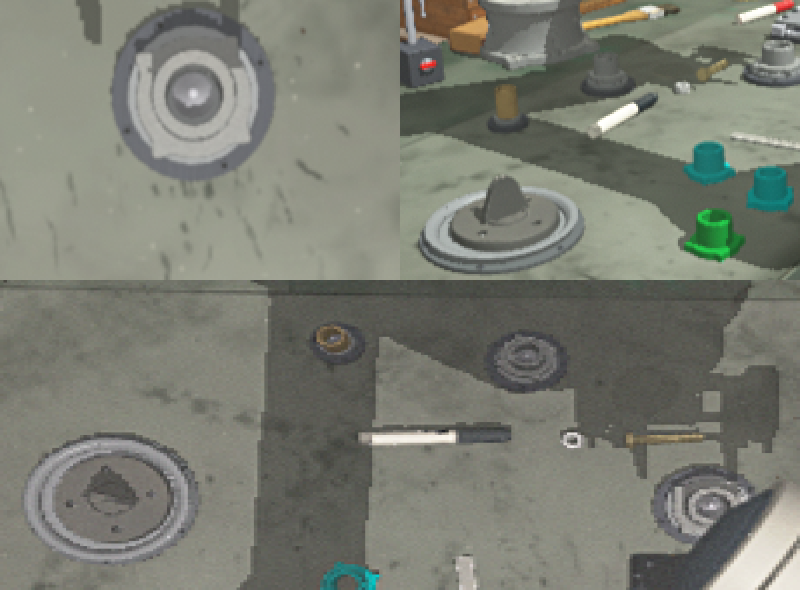

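All four parts are in their nests: the spigot tips show inside the bores, the cover lies flat in the recess, and the gripper touches nothing.

```bash
python3 -c "
from plant import bot
print(bot.close_job())"
```

```text
the job is handed in; nothing more can be done
None
```

The job is handed in at about 28 s of the 107 s allowed: the cover, large flange, small flange and bush each sit in the nest made for them, flat and upright in the final pictures, but the judge returned no result.

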